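# Set the depth stop of the thickness gauge on a feed cake and clamp it

## Task

Lower the gauge's depth stop by its black knob until the rubber foot just touches the feed cake on the platform, resting on it lightly without squashing it. Then lock the stop there by swinging the clamp lever with the yellow post clockwise to its end, let go, and leave the cake and everything else on the bench where they are.

Things in the scene. Friction and masses are not known exactly. Their poses are not given: they have to be found in the camera images.
- stand: The gauge stand, fixed: white base plate 170 x 230 x 25 mm, round steel column (28 mm, top 205 mm up) at local y +95 mm, red head bar 46 mm wide from local y -48 to +117 mm, its top 190 mm above the bench. Origin on the bench below the stop's axis; z up. The clamp lever's upright pivot is at local x 0, y -30 mm.
- stop: Depth stop: 14 mm square rod sliding straight down through the red head; black knob (32 mm diameter, 36 mm high) on top, rubber foot (26 mm) below. Origin: the knob's centre, z up, 265 to 280 mm above the bench at first; travel 65 mm. It stays where left: about 2 N pushes it slowly down, 7 N up. The foot's underside is 142 to 152 mm below the origin, different each time, not measured: feel for it.
- clamp (a joint): Clamp lever angle (rad), grows clockwise seen from above: 0 open, 1.45 at its end stop; starts between 0 and 0.4. At angle a it points along the stand's local (cos(-pi/4 - a), sin(-pi/4 - a)). From about 0.9 its cam bites on the rod; locked above 1.2. It stays where left. Swinging it takes about 2 N at the post while free, 5 to 8 N biting.
- clamp_post (a point): Centre of the yellow upright round post at the lever's end, to pinch from above or push sideways: 16 mm diameter, standing free 37 mm above the lever arm, its centre (this point) 18 mm below its top and 90 mm from the pivot. It is 225 mm above the bench.
- cake: Pressed feed cake: loose tan disc, 54 mm diameter, 30 mm thick, on the round platform (88 mm) below the stop, within 5 mm of its axis. Origin: centre of its underside. The platform is a stiff spring, 4.5 N per mm. The foot should finally rest on the cake with 0.4 to 5.5 N; more than 10 N squashes it. It must not be shifted.
- spare_cake: Bystander: a loose dark disc, 54 mm diameter, 30 mm thick, on the bench beside the stand. Origin at the centre of its underside.
- weight: Bystander: a loose brass knobbed weight, 40 mm diameter, 58 mm high. Origin at the centre of its underside.
- beaker: Bystander: a loose clear beaker, 66 mm diameter, 85 mm high. Origin at the centre of its underside.
- bottle: Bystander: a loose amber bottle, 64 mm diameter, 150 mm high. Origin at the centre of its underside.
- spoon: Bystander: a loose spoon, 170 mm long, lying on the bench.
- brush: Bystander: a loose brush lying on the bench.
Things that resemble listed ones, but are neither listed nor needed, are in the scene too. Leave any green or pink look-alike of the cake alone.

How it is judged (in metres and radians):
On the way, in this order (a step that is already met when the one before it is completed fails the run):
1. the foot rests lightly on the cake (0.4 to 5.5 N) while the clamp is still open (contact force between stop and cake between 0.4 and 5.5 N and value of joint clamp below 0.7 rad), for 0.2 s.
2. the clamp lever is swung past 1.2 rad with the foot still resting on the cake (value of joint clamp above 1.2 rad and contact force between stop and cake between 0.4 and 5.5 N), for 0.2 s.
At the end, for the whole second after the job is handed in: The clamp lever stands above 1.2 rad, the foot rests on the cake with 0.4 to 5.5 N, the stop is at rest and the cake is within 8 mm of where it was (all of step 2 and distance of cake from where it was at the start of the episode below 0.008 m and linear speed of stop below 0.01 m/s); the robot touches nothing.
It fails at once if the cake pressed with more than 10 N (contact force between stop and cake above 10 N).
It fails at once if the robot touches or shifts the cake by more than 8 mm (contact force between the fingers and cake above 1 N or distance of cake from where it was at the start of the episode above 0.008 m).
It fails at once if a bystander shifted by more than 20 mm (distance of any of spare_cake, weight, beaker, bottle, spoon, brush from where it was at the start of the episode above 0.02 m).
It also fails if it takes over 53 s, if anything falls off the work surface, if the arm or the gripper's body presses on something with over 40 N, if the wrist force passes 120 N, or if a joint passes its speed limit or range.

## Robot

A 6-joint arm with a two-finger parallel gripper is mounted at the origin on the work surface. World frame = base frame: x ahead of the robot, y to its left, z up, the work surface at z = 0. Lengths are in m, angles in degrees, forces in N, time in s.
With the tool pointing down it reaches from about 0.325 to 0.85 m from the base axis. Payload 15.5 kg.
Tool frame: the origin (TCP) lies at the very end of the fingers, on their centre line; the grasp point (between the pads) lies arm.grip_depth behind it (arm.grip_depth is the distance from the TCP to the grasp point, in m); z points along the fingers, y is the direction in which the jaws open and shut (so a half turn about z gives the same grasp; the last joint's range is limited). The gripper opens to 91 mm and grips with 3 to 60 N. Pads are 32 mm wide; open, the fingers measure 118 mm over their backs; the gripper's body (76 mm by 178 mm) begins 60 mm behind the grasp point.
Start: joints at [-68.841, 28.281, 77.091, -0, 74.628, -5.472], TCP at [0.28, -0.559, 0.186] pointing down, gripper open.
Joint ranges: [-166.48, 166.48], [-47.26, 123.95], [12.59, 153.08], [-70.14, 250.14], [6.76, 159.57], [-176.63, 176.63]. Speed limits (degrees/s): [108.29, 108.29, 147.25, 172.46, 172.46, 172.46].

## Interface

Orientations are given as a 3x3 rotation matrix whose columns are the frame's x, y, z axes.
In Python, from rig import arm gives the robot as it stands. Calls block until the motion is done:
- arm.move_to(position, orientation): joint-space move of the TCP to a pose.
- arm.move_l(position, orientation=None, feed=0.15): straight line of the TCP; orientation=None keeps the orientation; feed is the mean speed in m/s.
- arm.move_joints(angles): joint-space move.
- arm.grip(opening): finger opening in m; the grip force is fixed at half the most; returns when the fingers have stopped.
- arm.sleep(seconds).
- arm.solve_ik(position, orientation): joint angles nearest the present ones, or None.
- arm.snapshot(name): name is "scene" or "top"; returns the picture (420x560x3 uint8, red, green, blue); there is no depth.
- arm.get_calibration(name): a dict with "intrinsics" (3x3 intrinsics, pixels), "k1" (the pictures are not rectified: a ray, as slopes to the right and down, at radius r is drawn at 1 + k1 r^2 times it, then the intrinsics apply), "cam_to_world" (4x4, takes a point from camera to world coordinates). Camera axes: x right, y down, z forward; pixel columns grow to the right and rows downward; lengths in m; the calibration is good to about 2 mm. A picture is of the moment at which its call begins. get_calibration takes no time and is no camera call.
A pose or a line that the arm cannot do raises arm.Unreachable and nothing moves.
- arm.sign_off(): hands the job in, once; it reports no verdict.
Readings, each from a call of its own:
- arm.current_t(): time.
- arm.current_joint_positions(): joint angles.
- arm.current_dq(): joint speeds.
- arm.current_tau(): joint torques, N m.
- arm.current_ee_pos(): TCP position.
- arm.current_tool_rot(): TCP orientation.
- arm.current_force(): force on the tool from outside, world axes, zero at the start.
- arm.current_torque(): the same for the moment, N m.
- arm.current_width(): finger opening in m.
Only numpy, scipy, OpenCV 4.12 (cv2) and the standard library are available. Lean on these libraries where they do the work, as an engineer would, in place of code of your own. Each camera call takes 0.05 s, during which the arm holds its last target.

## Working session

There is one attempt and no reset: what is moved stays moved. The work goes in short steps, each a Python script; the robot and the scene stay as the last script left them, time stands still between calls to the robot, and variables do not carry over. Pictures are saved under pics/ and viewed, and the job is handed in when it is done.

```bash
ls; mkdir -p pics
python3 - <<'E'
from rig import arm
import cv2,numpy as np
for n in("scene","top"):
    im=arm.snapshot(n); cv2.imwrite(f"pics/{n}0.png",im[:,:,::-1])
    c=arm.get_calibration(n); print(n,c)
print(arm.grip_depth,arm.current_t(),arm.current_width(),arm.current_tool_rot(),arm.current_force())
E
```

```text
pics
scene {'intrinsics': array([[441.16045061,   0.        , 272.03257396],
       [  0.        , 441.16045061, 213.82008648],
       [  0.        ,   0.        ,   1.        ]]), 'k1': -0.06364436392238729, 'cam_to_world': array([[-0.86087238,  0.27147525, -0.43034862,  0.95122278],
       [ 0.5087897 ,  0.46865025, -0.72214956,  0.79832509],
       [ 0.00563726, -0.84063556, -0.54157186,  0.78705496],
       [ 0.        ,  0.        ,  0.        ,  1.        ]])}
top {'intrinsics': array([[473.43110878,   0.        , 275.84574611],
       [  0.        , 473.43110878, 210.84969941],
       [  0.        ,   0.        ,   1.        ]]), 'k1': -0.10089564312837238, 'cam_to_world': array([[ 2.43669760e-02, -9.91699769e-01,  1.26245073e-01,
         3.03017513e-01],
       [-9.99702729e-01, -2.40658652e-02,  3.91000976e-03,
         1.95462618e-02],
       [-8.39358866e-04, -1.26302819e-01, -9.91991378e-01,
         1.38798309e+00],
       [ 0.00000000e+00,  0.00000000e+00,  0.00000000e+00,
         1.00000000e+00]])}
0.0188 0.1 0.09124990120209617 [[ 8.93911640e-01  4.48243045e-01 -3.89676395e-04]
 [ 4.48243201e-01 -8.93911063e-01  1.02193689e-03]
 [ 1.09740062e-04 -1.08819107e-03 -9.99999402e-01]] [ 0.71201948 -0.06424537 -0.10246758]
```

View pics/scene0.png

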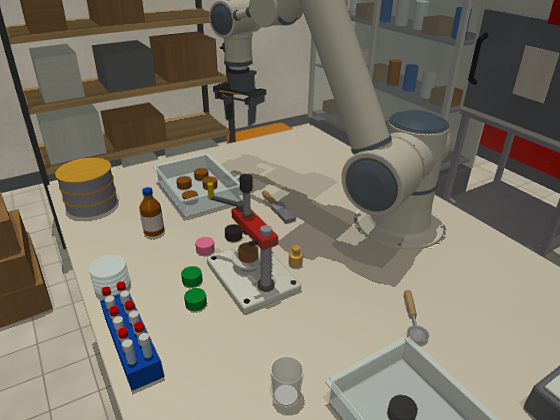

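View pics/top0.png

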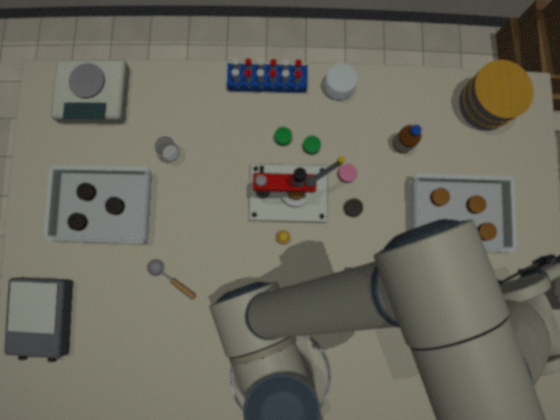

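Run:
```python
import cv2
a=cv2.imread("pics/scene0.png")[165:315,170:320]; cv2.imwrite("pics/s_crop.png",cv2.resize(a,(600,600),interpolation=cv2.INTER_CUBIC))
a=cv2.imread("pics/top0.png")[120:260,230:380]; cv2.imwrite("pics/t_crop.png",cv2.resize(a,(600,560),interpolation=cv2.INTER_CUBIC))
```

```text
(no output)
```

View pics/s_crop.png

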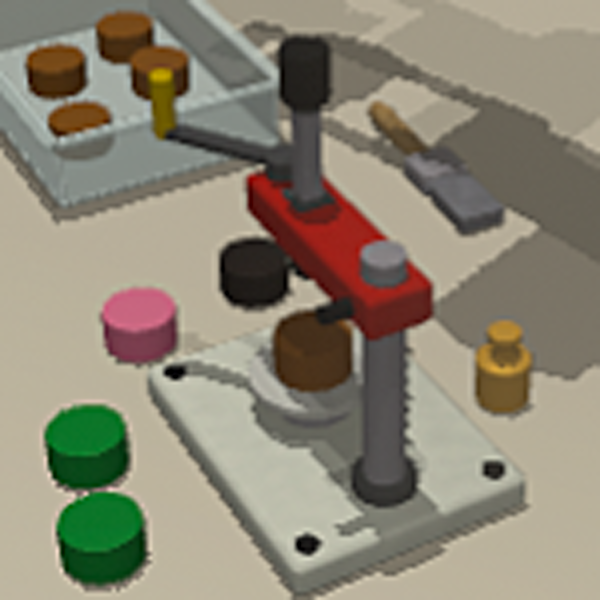

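View pics/t_crop.png

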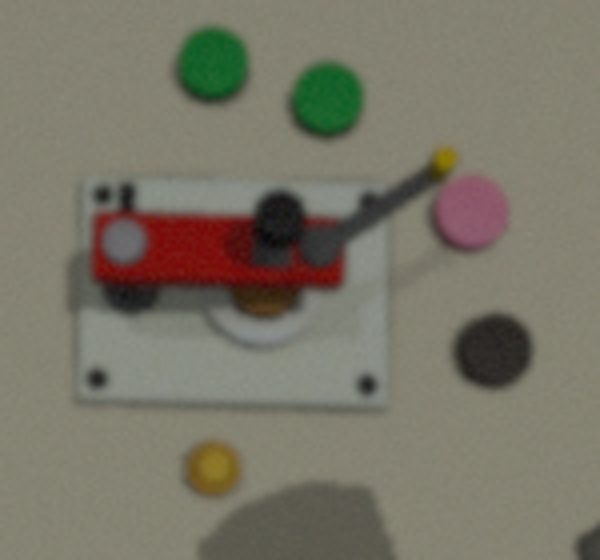

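```bash
cat > h.py <<'E'
from rig import arm
import numpy as np, cv2
from scipy.optimize import least_squares
def ray(n,uv):
    c=arm.get_calibration(n);K=c["intrinsics"];T=c["cam_to_world"]
    d=(np.array(uv,float)-K[:2,2])/K[0,0]; s=d.copy()
    for _ in range(20): s=d/(1+c["k1"]*(s@s))
    v=T[:3,:3]@np.r_[s,1]; return T[:3,3],v/np.linalg.norm(v)
def atz(n,uv,z):
    o,v=ray(n,uv); return o+v*(z-o[2])/v[2]
def tri(a,b):
    o1,v1=ray("scene",a);o2,v2=ray("top",b)
    A=np.stack([v1,-v2],1);s=np.linalg.lstsq(A,o2-o1,rcond=None)[0]
    p,q=o1+s[0]*v1,o2+s[1]*v2
    return (p+q)/2,np.linalg.norm(p-q)
def sc(u,v): return ((u+.5)/4-.5+170,(v+.5)/4-.5+165)
def tc(u,v): return ((u+.5)/4-.5+230,(v+.5)/4-.5+120)
E
python3 - <<'E'
from h import *
np.set_printoptions(precision=4,suppress=True)
print("knobtop",tri(sc(305,48),tc(281,212)))
print("posttop",tri(sc(162,76),tc(445,158)))
print("coltop",tri(sc(383,252),tc(124,241)), atz("top",tc(124,241),.205),atz("scene",sc(383,252),.205))
for p in [(82,180),(388,185),(388,409),(75,402)]: print("base",atz("top",tc(*p),.025))
for p in [(150,375),(300,590),(525,485)]: print("base s",atz("scene",sc(*p),.025))
for z in(.28,.29): print(atz("top",tc(281,212),z),atz("scene",sc(305,48),z))
print("post",atz("top",tc(445,158),.243),atz("scene",sc(162,76),.243))
E
```

```text
knobtop (array([ 0.5326, -0.0295,  0.2955]), np.float64(0.0033402914768423273))
posttop (array([ 0.5818, -0.1339,  0.2403]), np.float64(0.0016780164174550701))
coltop (array([0.532 , 0.0649, 0.2046]), np.float64(0.00013980121630527206)) [0.532  0.0648 0.205 ] [0.5322 0.0654 0.205 ]
base [0.6117 0.1039 0.025 ]
base [ 0.6135 -0.1213  0.025 ]
base [ 0.4479 -0.1229  0.025 ]
base [0.4475 0.1038 0.025 ]
base s [ 0.6161 -0.1122  0.025 ]
base s [0.6213 0.1206 0.025 ]
base s [0.4546 0.1111 0.025 ]
[ 0.5373 -0.0312  0.28  ] [ 0.5182 -0.0542  0.28  ]
[ 0.5352 -0.0307  0.29  ] [ 0.5268 -0.0374  0.29  ]
post [ 0.5819 -0.134   0.243 ] [ 0.5831 -0.1285  0.243 ]
```

Run:
```python
from h import *
np.set_printoptions(precision=4,suppress=True)
for z in(.07,.08,.09,.10,.11): print(z,atz("scene",sc(312,334),z))
import time
R=np.array([[1,0,0],[0,-1,0],[0,0,-1.]])
def rz(t): c,s=np.cos(t),np.sin(t); return np.array([[c,-s,0],[s,c,0],[0,0,1]])
for th in (-90,-60,0,60,90,120,180): print(th,arm.solve_ik([.532,-.03,.33],rz(np.radians(th))@R))
# cages: jaw dir (tool y) along tangent
for a in (.185,.8,1.45):
    ph=-np.pi/4-a; p=np.array([.532,-.060,.212])+.09*np.array([np.cos(ph),np.sin(ph),0])
    for off in(0,np.pi): print(a,p,arm.solve_ik(p,rz(ph+off)@R))
```

```text
0.07 [ 0.5243 -0.0446  0.07  ]
0.08 [ 0.5303 -0.0328  0.08  ]
0.09 [ 0.5362 -0.021   0.09  ]
0.1 [ 0.5422 -0.0093  0.1   ]
0.11 [0.5481 0.0025 0.11  ]
-90 [ -9.6497  14.2722  76.6869  -0.      89.0409 170.3503]
-60 [ -9.6497  14.2722  76.6869  -0.      89.0409 140.3503]
0 [-9.6497 14.2722 76.6869 -0.     89.0409 80.3503]
60 [-9.6497 14.2722 76.6869 -0.     89.0409 20.3503]
90 [-9.6497 14.2722 76.6869 -0.     89.0409 -9.6497]
120 [ -9.6497  14.2722  76.6869  -0.      89.0409 -39.6497]
180 [ -9.6497  14.2722  76.6869  -0.      89.0409 -99.6497]
0.185 [ 0.5828 -0.1343  0.212 ] [-18.6908  24.7446  79.0143  -0.      76.2411 126.909 ]
0.185 [ 0.5828 -0.1343  0.212 ] [-18.6908  24.7446  79.0143  -0.      76.2411 -53.091 ]
0.8 [ 0.5307 -0.15    0.212 ] [-21.9864  20.8806  85.5038  -0.      73.6157 158.8502]
0.8 [ 0.5307 -0.15    0.212 ] [-21.9864  20.8806  85.5038  -0.      73.6157 -21.1498]
1.45 [ 0.4765 -0.1308  0.212 ] [ -22.2825   16.1383   92.9666   -0.       70.895  -164.2037]
1.45 [ 0.4765 -0.1308  0.212 ] [-22.2825  16.1383  92.9666  -0.      70.895   15.7963]
```

```bash
cat >> h.py <<'E'
np.set_printoptions(precision=4,suppress=True)
R0=np.array([[1,0,0],[0,-1,0],[0,0,-1.]])
def rz(t): c,s=np.cos(t),np.sin(t); return np.array([[c,-s,0],[s,c,0],[0,0,1]])
AX=np.array([.532,-.030])
def F(n=5,dt=.01):
    f=[]
    for _ in range(n): f.append(arm.current_force()); arm.sleep(dt)
    return np.mean(f,0)
E
python3 - <<'E'
from h import *
Rd=rz(np.pi/2)@R0
arm.move_l([.28,-.559,.36],feed=.3)
arm.move_to([*AX,.33],Rd); arm.grip(0)
print(arm.current_t(),arm.current_width())
arm.move_l([*AX,.303],feed=.1)
arm.sleep(.2);t=arm.current_t(); b=[arm.current_force() for _ in range(3)]; print(arm.current_t()-t,b)
b=F(20); np.save("b.npy",b); print("bias",b)
z=.303
while z>.288:
    z-=.001; arm.move_l([*AX,z],feed=.03); f=F()-b
    print(round(z,4),f,arm.current_ee_pos()[2],arm.current_t())
    if f[2]>1.2: break
im=arm.snapshot("scene"); cv2.imwrite("pics/s1.png",cv2.resize(im[165:315,170:320,::-1],(600,600)))
im=arm.snapshot("top"); cv2.imwrite("pics/t1.png",im[:,:,::-1])
E
```

```text
4.3083 2.846834743432873e-05
0.0 [array([-0.1863, -0.8678, -0.2644]), array([-0.1863, -0.8678, -0.2644]), array([-0.1863, -0.8678, -0.2644])]
bias [ 0.0046 -0.0137  0.0413]
0.302 [-0.1673 -0.3001 -0.2311] 0.3019607124999518 5.3833
0.301 [ 0.0956  0.2154 -0.1388] 0.30097773476490364 5.675
0.3 [ 0.1592  0.0426 -0.0265] 0.2999823170132876 5.9667
0.299 [-0.0163 -0.0083  0.132 ] 0.2989523940216264 6.2583
0.298 [ 0.0051  0.4223 -0.0744] 0.29794765065653606 6.55
0.297 [0.1739 0.1584 0.2609] 0.2969516509214399 6.8417
0.296 [-0.1212  0.1288 -0.0886] 0.29597745883233084 7.1333
0.295 [-0.1698  0.009  -0.083 ] 0.29495337026000873 7.425
0.294 [0.1415 0.0271 0.6489] 0.2939770846784116 7.7167
0.293 [ 0.2399  0.0931 -0.0956] 0.2929660039808509 8.0083
0.292 [ 0.044  -0.1567 -0.0873] 0.2919998919196577 8.3
0.291 [ 0.1344 -0.1671  0.2528] 0.2909695775943458 8.5917
0.29 [ 0.1351 -0.0892 -0.0472] 0.2899879203977139 8.8833
0.289 [-0.0506  0.0938  0.1262] 0.2889469891352933 9.175
0.288 [ 0.2177 -0.2999 -0.0063] 0.2879852223560494 9.4667
```

View pics/s1.png

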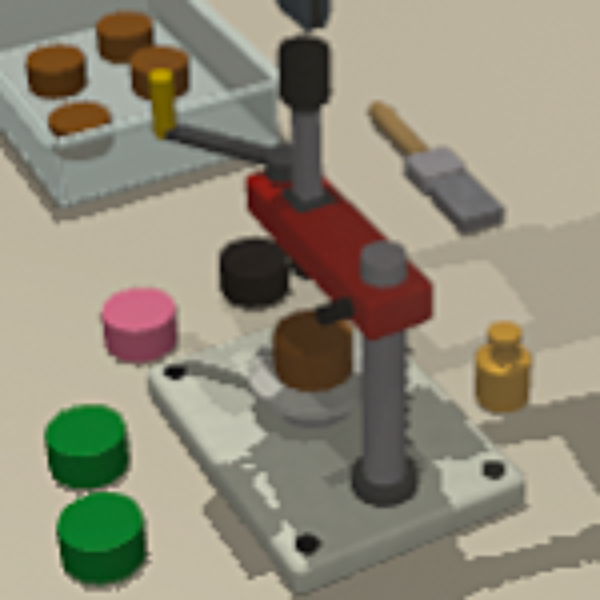

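```bash
cat >> h.py <<'E'
def proj(n,p):
    c=arm.get_calibration(n);T=np.linalg.inv(c["cam_to_world"]);q=T[:3,:3]@np.array(p)+T[:3,3]
    s=q[:2]/q[2];return c["intrinsics"][:2,:2]@(s*(1+c["k1"]*(s@s)))+c["intrinsics"][:2,2]
E
python3 - <<'E'
from h import *
p=arm.current_ee_pos(); print(p,arm.current_tool_rot())
u=proj("scene",p); print(u,(u-[170,165])*4)
for z in(.283,.29,.298):
    u=proj("scene",[*AX,z]); print(z,(u-[170,165])*4, (proj("top",[*AX,z])-[230,120])*4)
im=arm.snapshot("scene")[130:230,190:290,::-1]; cv2.imwrite("pics/s2.png",cv2.resize(im,(600,600),interpolation=cv2.INTER_CUBIC))
E
```

```text
[ 0.532 -0.03   0.288] [[ 0.  1. -0.]
 [ 1. -0.  0.]
 [ 0. -0. -1.]]
[245.4025 179.1499] [301.6099  56.5997]
0.283 [301.8216  64.0003] [277.6465 218.1867]
0.29 [301.5098  53.6291] [278.2199 215.7917]
0.298 [301.1512  41.6863] [278.8839 213.018 ]
```

View pics/s2.png

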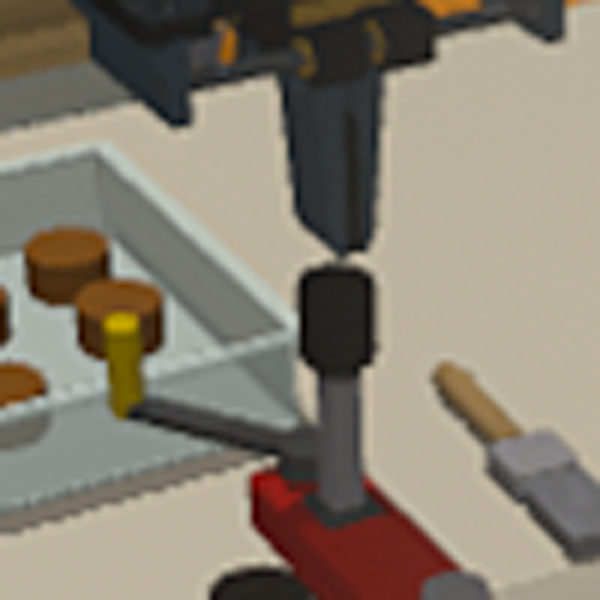

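View pics/t1.png

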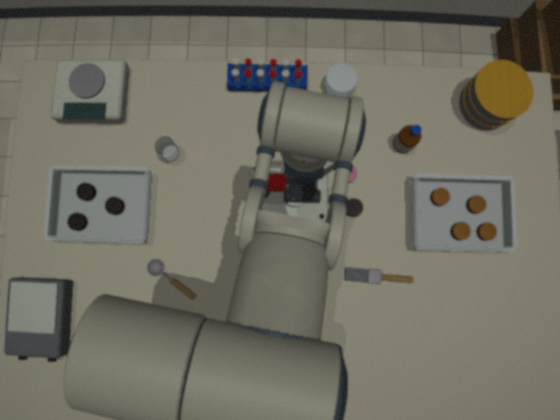

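Run:
```python
from h import *
print((proj("scene",[.28,-.559,.186])))
u=proj("scene",[.28,-.559,.186]).astype(int)
im=cv2.imread("pics/scene0.png")[60:140,190:290]; cv2.circle
im=cv2.resize(im,(800,640),interpolation=cv2.INTER_CUBIC)
p=((proj("scene",[.28,-.559,.186])-[190,60])*8).astype(int); cv2.circle(im,tuple(map(int,p)),5,(0,0,255),1)
cv2.imwrite("pics/s0g.png",im)
```

```text
[239.9892 127.4483]
```

View pics/s0g.png

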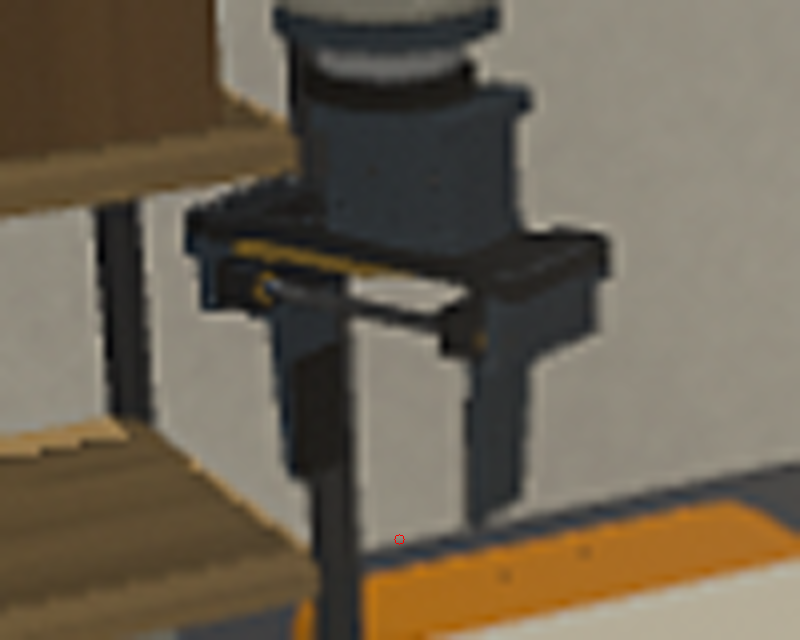

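Run:
```python
from h import *
b=np.load("b.npy")
for z in (.283,.280,.278,.276,.272,.268):
    arm.move_l([*AX,z],feed=.05); f=F()-b
    print(z,f,arm.current_ee_pos()[2],arm.current_t())
im=arm.snapshot("scene")[165:265,190:290,::-1]; cv2.imwrite("pics/s3.png",cv2.resize(im,(600,600),interpolation=cv2.INTER_CUBIC))
```

```text
0.283 [-0.4704 -0.057  -0.0834] 0.28275454962797997 9.9083
0.28 [ 0.1351  0.0248 -0.3187] 0.2799063106403821 10.2
0.278 [-0.1391  0.0634 -0.0342] 0.27795176407609556 10.4917
0.276 [-0.0025  0.1466  0.222 ] 0.2759330116806878 10.7833
0.272 [-0.2195 -0.033  -0.0306] 0.27181776886359893 11.075
0.268 [ 0.028   0.195  -0.0502] 0.2678405132052337 11.3667
```

View pics/s3.png

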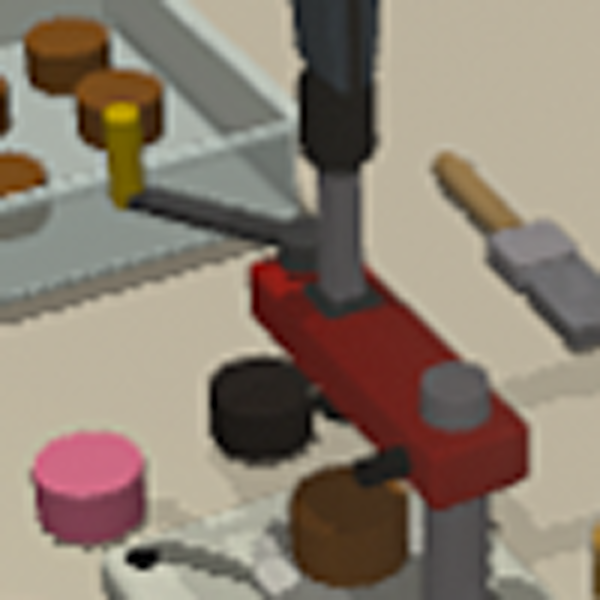

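Run:
```python
from h import *
b=np.load("b.npy")
print(F(30)-b, arm.current_torque(), arm.current_ee_pos(),arm.current_width())
A=arm.snapshot("scene"); B=arm.snapshot("scene")
im=((A.astype(float)+B)/2).astype(np.uint8)[160:215,215:280,::-1]; im=cv2.convertScaleAbs(im,alpha=2.2,beta=10); cv2.imwrite("pics/s4.png",cv2.resize(im,(650,550),interpolation=cv2.INTER_CUBIC))
A=arm.snapshot("top"); im=cv2.convertScaleAbs(A[150:230,240:360,::-1],alpha=2.2,beta=10);cv2.imwrite("pics/t4.png",cv2.resize(im,(720,480),interpolation=cv2.INTER_CUBIC))
im=cv2.imread("pics/scene0.png")[160:215,215:280]; im=cv2.convertScaleAbs(im,alpha=2.2,beta=10); cv2.imwrite("pics/s4o.png",cv2.resize(im,(650,550),interpolation=cv2.INTER_CUBIC))
```

```text
[-0.0015 -0.1608 -0.0837] [ 0.0417 -0.1281  0.0334] [ 0.532 -0.03   0.268] 0.0005243269449325404
```

View pics/s4.png

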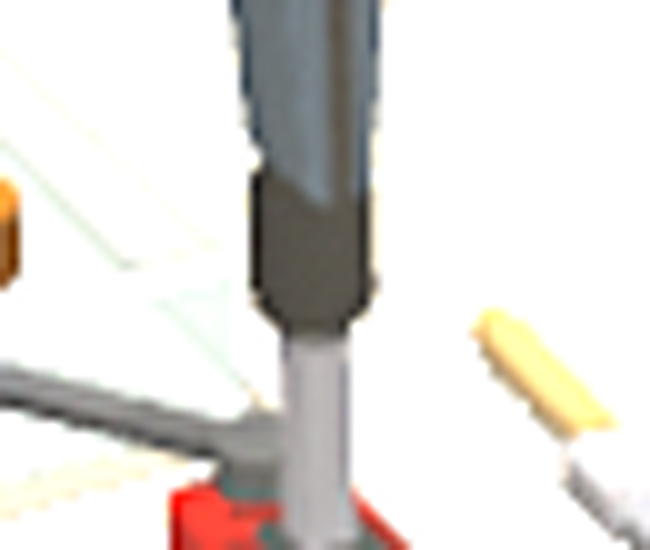

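View pics/s4o.png

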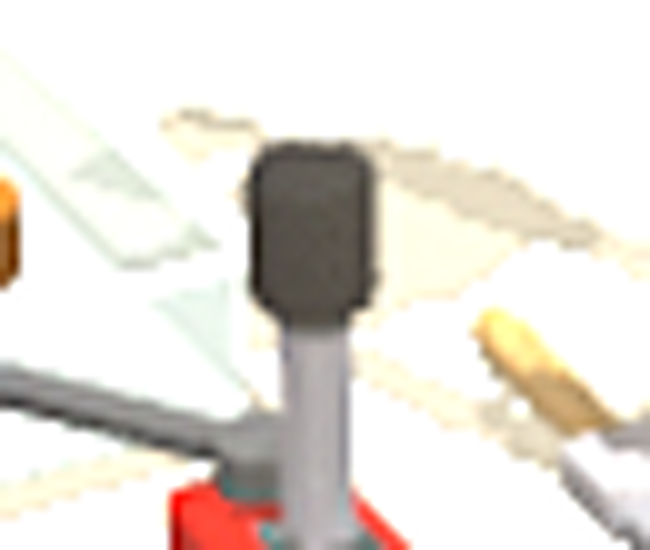

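View pics/t4.png

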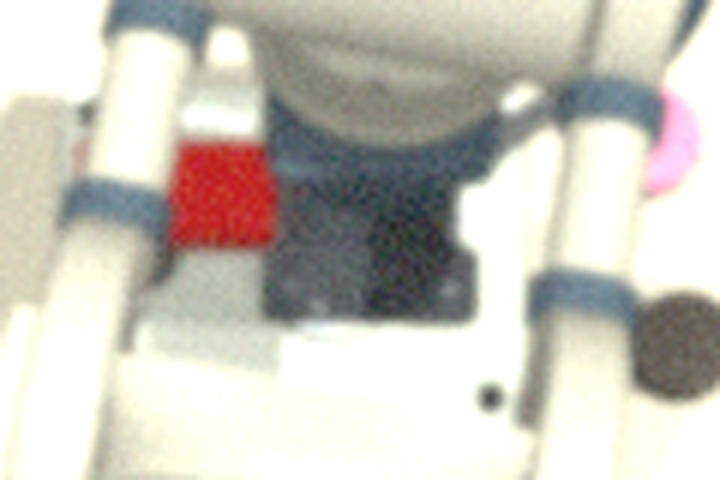

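Run:
```python
from h import *
b=np.load("b.npy")
for z in (.264,.260,.256,.255,.2545):
    arm.move_l([*AX,z],feed=.02 if z>.2555 else .004)
    t0=arm.current_t();L=[]
    for _ in range(6): L.append((arm.current_force()-b)[2]); arm.sleep(.008)
    print(z,np.array(L),arm.current_ee_pos()[2],t0)
A=arm.snapshot("scene"); B=arm.snapshot("scene")
im=((A.astype(float)+B)/2).astype(np.uint8)[160:280,215:305,::-1]; im=cv2.convertScaleAbs(im,alpha=1.6,beta=10); cv2.imwrite("pics/s5.png",cv2.resize(im,(450,600),interpolation=cv2.INTER_CUBIC))
```

```text
0.264 [-0.4921 -0.3984  0.3836  0.3899  0.3215 -0.0033] 0.26382461894223014 12.1667
0.26 [ 0.169  -0.7863 -0.2813  0.3844 -0.594  -1.1546] 0.25986668221738524 12.5667
0.256 [ 0.5716 -0.544  -0.1414 -0.1987  0.4155 -0.2626] 0.25587040879224626 12.9667
0.255 [ 0.4082 -0.0789  1.5582  0.5212  0.8228  0.2205] 0.25499045647269647 13.4167
0.2545 [1.1634 1.0927 1.0917 0.5277 1.3021 1.208 ] 0.25450226657492525 13.7417
```

View pics/s5.png

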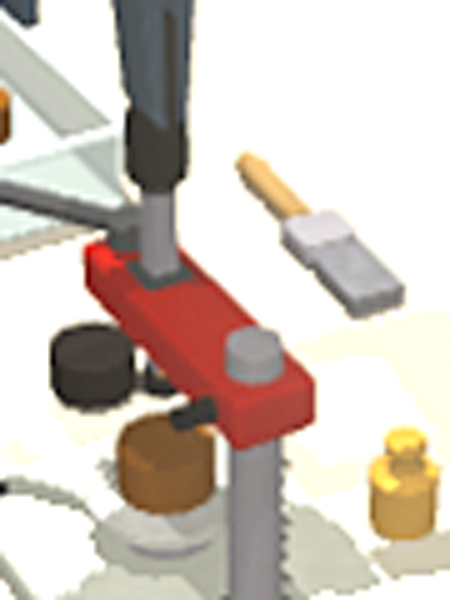

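Run:
```python
from h import *
b=np.load("b.npy")
for z in (.237,.236):
    arm.move_l([*AX,z],feed=.025 if z>.2365 else .005)
    t0=arm.current_t();L=[]
    for _ in range(6): L.append((arm.current_force()-b)[2]); arm.sleep(.008)
    print(z,np.array(L),arm.current_ee_pos()[2],t0)
A=arm.snapshot("scene")
im=A[160:280,215:305,::-1]; im=cv2.convertScaleAbs(im,alpha=1.6,beta=10); cv2.imwrite("pics/s6.png",cv2.resize(im,(450,600),interpolation=cv2.INTER_CUBIC))
for z in(.08,.085,.09,.095,.1): print(z,(proj("scene",[*AX,z])-[215,160])*5)
```

```text
0.237 [-0.2721 -0.8254 -0.1899 -0.5048 -0.2522  0.1732] 0.23700351058390604 14.7417
0.236 [ 0.1306  0.7911 -0.8552 -0.8652  0.5831  0.5155] 0.23601469489360977 15.1417
0.08 [162.6848 444.418 ]
0.085 [162.4482 436.8372]
0.09 [162.2106 429.2202]
0.095 [161.972  421.5666]
0.1 [161.7325 413.8764]
```

View pics/s6.png

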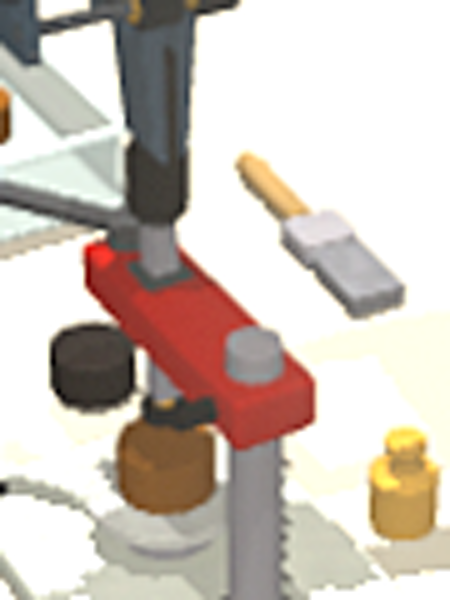

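Run:
```python
from h import *
b=np.load("b.npy")
arm.move_l([*AX,.2255],feed=.025)
z=.2255;prev=0
for i in range(40):
    z-=.0004
    arm.move_l([*AX,z],feed=.004)
    f=F(10,.01)[2]-b[2]
    print(round(z,4),round(f,2),round(arm.current_ee_pos()[2],5),round(arm.current_t(),2))
    if f>2.6: break
    if arm.current_t()>30: break
A=arm.snapshot("scene")
im=A[160:280,215:305,::-1]; im=cv2.convertScaleAbs(im,alpha=1.6,beta=10); cv2.imwrite("pics/s7.png",cv2.resize(im,(450,600),interpolation=cv2.INTER_CUBIC))
```

```text
0.2251 -0.39 0.22515 16.14
0.2247 0.36 0.2247 16.48
0.2243 1.2 0.22433 16.81
0.2239 1.41 0.22388 17.14
0.2235 1.02 0.22345 17.48
0.2231 0.84 0.22306 17.81
0.2227 0.6 0.22266 18.14
0.2223 1.12 0.22227 18.48
0.2219 0.95 0.22187 18.81
0.2215 1.03 0.22147 19.14
0.2211 1.12 0.22109 19.48
0.2207 1.01 0.22068 19.81
0.2203 0.85 0.22028 20.14
0.2199 0.71 0.21987 20.48
0.2195 0.73 0.21948 20.81
0.2191 0.75 0.21909 21.14
0.2187 0.97 0.21866 21.48
0.2183 0.91 0.21828 21.81
0.2179 1.23 0.21789 22.14
0.2175 2.79 0.21754 22.48
```

View pics/s7.png

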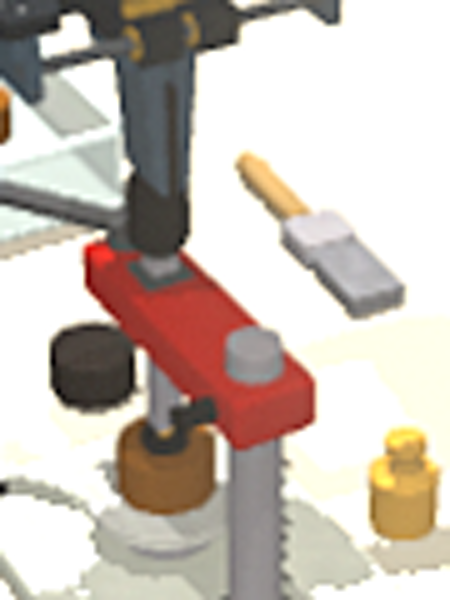

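```bash
cat >> h.py <<'E'
PV=np.array([.532,-.060])
def post(a,r=.0895):
    ph=-np.pi/4-a; return PV+r*np.array([np.cos(ph),np.sin(ph)]), rz(ph+np.pi)@R0
E
python3 - <<'E'
from h import *
b=np.load("b.npy")
arm.move_l([*AX,.21735],feed=.004)
print(F(10)[2]-b[2])
arm.move_l([*AX,.265],feed=.12)
arm.grip(.045)
p,R=post(.185)
arm.move_to([*p,.250],R)
print(p,arm.current_t(),arm.current_ee_pos(),arm.current_width())
A=arm.snapshot("scene")
im=A[130:280,170:320,::-1]; im=cv2.convertScaleAbs(im,alpha=1.5,beta=10); cv2.imwrite("pics/s8.png",cv2.resize(im,(600,600),interpolation=cv2.INTER_CUBIC))
im=arm.snapshot("top"); im=cv2.convertScaleAbs(im[120:260,230:380,::-1],alpha=1.6,beta=10);cv2.imwrite("pics/t8.png",cv2.resize(im,(600,560),interpolation=cv2.INTER_CUBIC))
E
```

```text
4.611492440584418
[ 0.5826 -0.1338] 25.0083 [ 0.5823 -0.1334  0.25  ] 0.04514574313432173
```

View pics/s8.png

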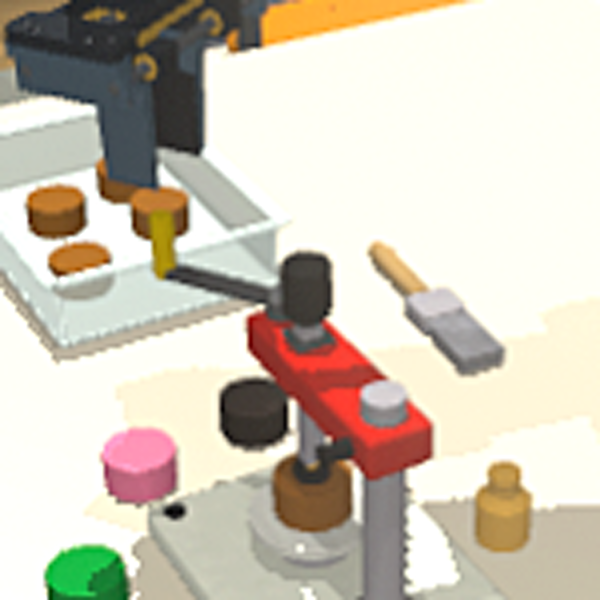

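View pics/t8.png

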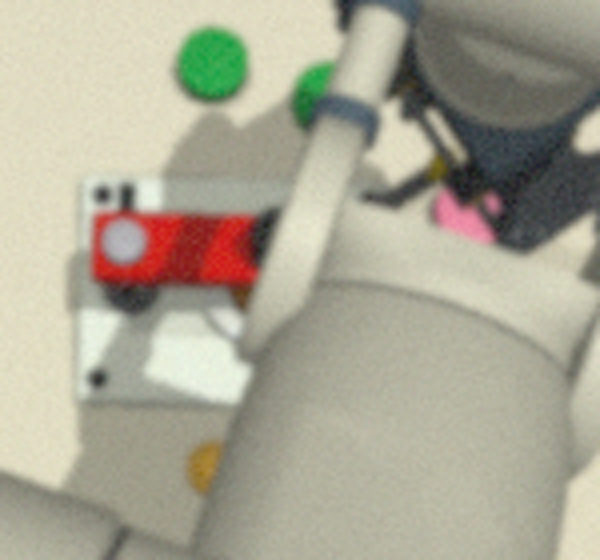

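Run:
```python
from h import *
p,R=post(.185)
b=F(10); np.save("b2.npy",b)
for z in(.215,.194):
    arm.move_l([*p,z],R,feed=.12); print(F(4)-b)
arm.grip(.022); print(arm.current_width(),F(4)-b,arm.current_t())
A=arm.snapshot("scene")
im=A[130:280,170:320,::-1]; im=cv2.convertScaleAbs(im,alpha=1.5,beta=10); cv2.imwrite("pics/s9.png",cv2.resize(im,(600,600),interpolation=cv2.INTER_CUBIC))
```

```text
[ 0.2678 -0.0864  0.0883]
[0.1427 0.0185 0.615 ]
0.021866977228471068 [-0.1007 -0.4338  0.1301] 26.6083
```

View pics/s9.png

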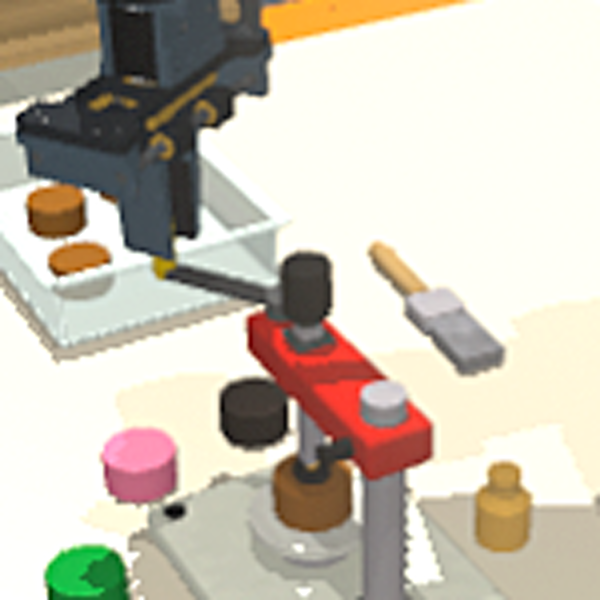

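Run:
```python
from h import *
b=np.load("b2.npy")
a=.185
while a<1.56:
    st=.12 if a<1.25 else .03
    a+=st; p,R=post(a)
    arm.move_l([*p,.194],R,feed=.06 if st>.1 else .02)
    f=F(3)-b; ph=-np.pi/4-a
    tang=f[:2]@[-np.sin(ph),np.cos(ph)]; rad=f[:2]@[np.cos(ph),np.sin(ph)]
    print(round(a,3),"tan %.1f rad %.1f z %.1f"%(tang,rad,f[2]),round(arm.current_t(),2))
    if abs(tang)>14 or abs(rad)>15: break
A=arm.snapshot("scene")
im=A[130:280,170:320,::-1]; im=cv2.convertScaleAbs(im,alpha=1.5,beta=10); cv2.imwrite("pics/s10.png",cv2.resize(im,(600,600),interpolation=cv2.INTER_CUBIC))
```

```text
0.305 tan -0.2 rad -0.1 z 0.5 27.01
0.425 tan -0.2 rad 0.3 z 0.3 27.36
0.545 tan -0.3 rad -0.2 z -0.3 27.71
0.665 tan 0.8 rad -0.3 z 0.0 28.06
0.785 tan -0.2 rad -0.1 z 0.3 28.41
0.905 tan -0.3 rad 0.3 z 0.0 28.76
1.025 tan -0.2 rad 0.3 z -0.1 29.11
1.145 tan 0.3 rad -0.2 z 0.3 29.46
1.265 tan 0.1 rad 0.3 z -0.4 29.81
1.295 tan 2.9 rad -0.6 z -1.3 30.12
1.325 tan 3.8 rad -0.5 z -1.2 30.43
1.355 tan 3.6 rad -1.1 z -1.9 30.73
1.385 tan 4.2 rad -1.1 z -2.1 31.04
1.415 tan 4.1 rad -1.9 z -1.6 31.35
1.445 tan 3.9 rad -1.6 z -1.3 31.66
1.475 tan 3.3 rad -1.2 z -1.5 31.97
1.505 tan 14.3 rad -3.7 z -8.4 32.27
```

View pics/s10.png

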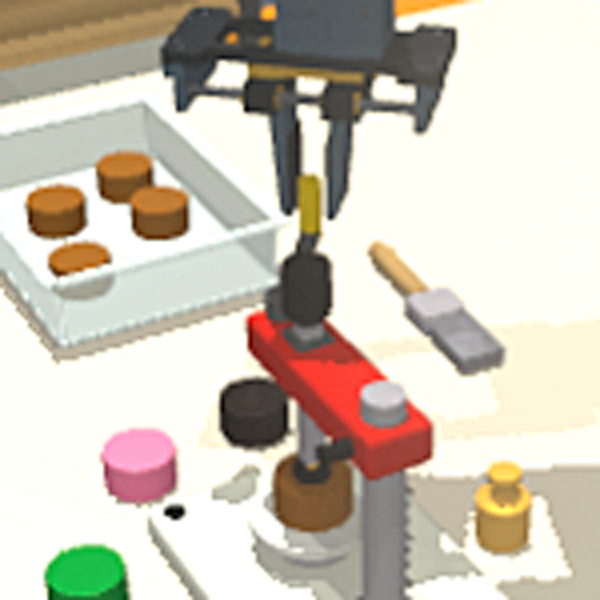

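```bash
python3 - <<'E'
from h import *
p,R=post(1.465)
arm.move_l([*p,.194],R,feed=.03)
arm.grip(.05)
p2=arm.current_ee_pos()
arm.move_l([p2[0],p2[1],.30],R,feed=.12)
q=arm.current_ee_pos()
arm.move_to([.42,-.33,.33],R)
print(arm.current_t(),F(5)-np.load("b2.npy"))
arm.sleep(.3)
A=arm.snapshot("scene")
im=A[150:300,170:320,::-1]; im=cv2.convertScaleAbs(im,alpha=1.3,beta=10); cv2.imwrite("pics/s11.png",cv2.resize(im,(600,600),interpolation=cv2.INTER_CUBIC))
im=arm.snapshot("top"); cv2.imwrite("pics/t11.png",cv2.convertScaleAbs(im[100:300,130:430,::-1],alpha=1.4))
E
python3 -c "
import cv2;i=cv2.imread('pics/t11.png');cv2.imwrite('pics/t11b.png',cv2.resize(i,(800,533),interpolation=cv2.INTER_CUBIC))"
```

```text
35.0833 [0.1097 0.5078 0.2034]
```

View pics/s11.png

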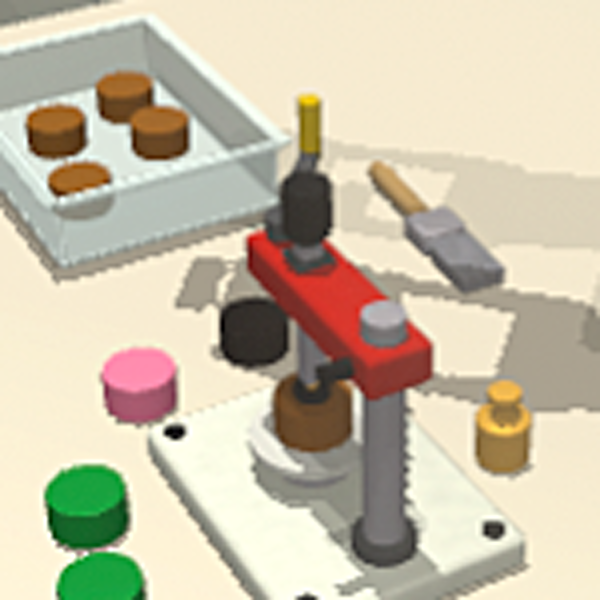

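View pics/t11b.png

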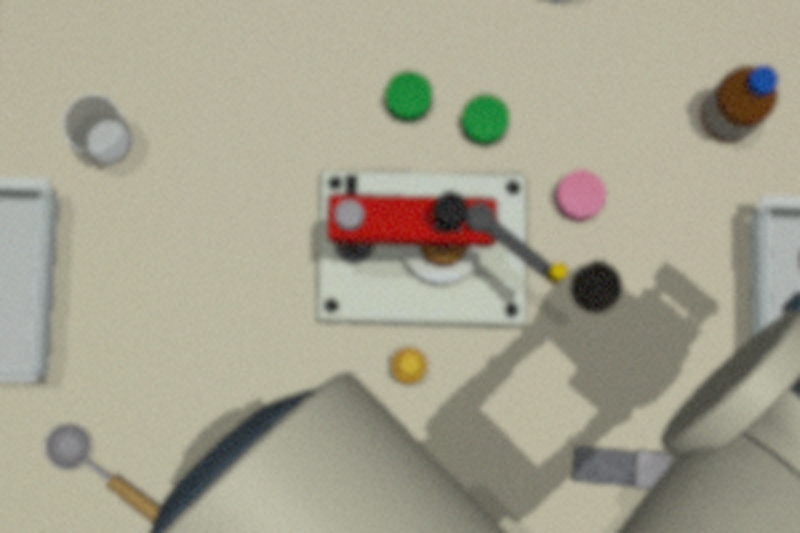

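Run:
```python
from h import *
p=atz("top",(339.0,201.4),.243); v=p[:2]-PV; print(p,np.hypot(*v),-np.arctan2(v[1],v[0])-np.pi/4, arm.current_t())
q,d=tri(((309.5)/4+170-.4,(99.5)/4+150-.4),(339.0,201.4)); print(q,d)
arm.sign_off()
```

```text
[ 0.4758 -0.13    0.243 ] 0.08973489570030671 1.4621621803847797 35.525
[ 0.4762 -0.1303  0.2403] 6.983974730095123e-05
the job is handed in; nothing more can be done
```

I lowered the depth stop onto the cake, swung the clamp lever to its end stop, let go and handed the job in at about 35.5 s of the 53 s. No verdict was reported.

- **Stop:** I pushed it down on the knob with closed fingers. Cake contact showed as a rise in the push force from about 1 N of sliding friction to 2.8 N. One last 0.15 mm step took it to 4.6 N. That puts the foot on the cake with roughly 3.6 N, above the middle of the 0.4 to 5.5 N window. I worked that figure out from the push readings; I had no direct reading after letting go.
- **Clamp:** I caged the yellow post loosely between the fingers and swung it round. It took about 4 N, then rose to 14 N at the end stop. The final top picture puts the lever at about 1.46 rad and the post 89.7 mm from its pivot, which matches the 1.45 rad stop and 90 mm length.
- **Final pictures:** The foot sits on the cake and the gripper is clear of the stand. The bystanders in view show no visible shift by eye, but I did not measure them, and the arm hid parts of the spoon and brush.

**Disagreement:** The real fingertips sat about 23 mm higher than the reported TCP. Three things showed this: the gripper's position in the pictures, the late contact with the knob, and the approach to the post. I worked by touch and allowed for the offset at the post.

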